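# Clamp the tension-arm carriage and hold the arm wound forward for threading

### The job

The label rewinder is about to be threaded. Slide the loose tension-arm carriage back along its rail until it is fully home against the near end stop, and tighten its wing knob fully clockwise so that it is locked there. Then swing the tension arm forward against its spring, by its roller, until it meets its stop, and finish with the gripper still holding it there so that the label strip can be threaded; leave the things lying around alone.

Things in the scene. Friction and masses are not known exactly. Their poses are not given: they have to be found in the camera images.
- rewinder: Bench label rewinder, fixed: grey base plate 310 x 165 mm, its top at height 18 mm. Origin on the worktop under the plate's middle; x along the long side from the near end (carriage, tension arm) to the far end (label roll left, take-up core with crank right, centres at x = 112 mm, up to 90 mm high), y to its left. A rail with steel end stops 42 mm high runs along x at y = -40 mm.
- carriage (a joint): Position (m) of the dark steel carriage (96 x 44 mm, top at height 46 mm) on the rail: 0 = home against the near end stop, grows to 0.070 towards the rewinder's +x (far end). With the clamp knob loose it slides with about 1.5 N and can be moved by the knob; with the knob tight it stays put against about 20 N.
- clamp_knob (a joint): Angle (rad) of the black wing knob on the near half of the carriage, axis upright: 0 = loose, grows clockwise seen from above to the end stop at 1.42 = tight. Start 0 to 0.25. It begins to press at about 0.5, takes about 0.2 N m when tight and stays where it is left.
- knob_grip (a point): Point on the knob's axis in the middle of its wing, at height 87.5 mm. The wing is a bar 46 mm long along this point's own x axis (it turns with the knob), 12.5 mm thick along its y, from height 75.5 to 99.5 mm. Nothing else on the carriage within 45 mm of the axis stands higher than 69 mm.
- tension_arm (a joint): Angle (rad) of the aluminium tension arm about its upright pivot on the far half of the carriage: 0 = sprung back, leaning to the near end; grows as it is wound forward, clockwise seen from above (roller towards the far end), to a stop at 1.30. A torsion spring returns it: 2.4 N at the roller at 0, 6.3 N at the stop. Winding it while the knob is loose pushes the carriage away.
- pivot_axis (a point): Point on the arm's pivot axis at height 59 mm. It moves with the carriage; on the rewinder it lies at y = -40 mm and x = -61 mm + the carriage position.
- roller_mid (a point): Middle of the white upright roller at the arm's free end, 100 mm from the pivot axis, at height 86.5 mm. The roller is 18 mm in diameter, from height 67.5 to 105.5 mm, and spins freely; the arm below it reaches 65 mm. Seen from the pivot it lies 2.234 rad minus the joint value anticlockwise of the rewinder's x axis.
- forceps: Steel forceps lying on the worktop, 122 mm long, 9 mm high: leave alone.
- cuvette_rack: Cuvette rack 110 x 44 x 30 mm on the worktop: leave alone.
- tape_roll: Roll of lab tape lying flat, 68 mm in diameter, 19 mm high: leave alone.
- marker: Felt marker lying on the worktop, 136 mm long: leave alone.
- monitor: Computer monitor, fixed, behind and to the right of the rewinder: origin at the foot of its stand on the worktop; the screen is 456 mm wide (228 mm either side of the origin along y), from height 135 to 430 mm, its face 81 mm in front of the origin (towards the robot). Keep the arm and hand clear of it on the way.

How it is judged:
On the way, in this order (a step that is already met when the one before it is completed fails the run):
1. the carriage is home against the near end stop (value of joint carriage below 0.004 m), for 0.2 s.
2. the clamp knob is tightened with the carriage still home, before the arm is swung (value of joint clamp_knob above 1.15 rad and value of joint carriage below 0.004 m and value of joint tension_arm below 0.25 rad), for 0.2 s.
At the end, for the whole second after the job is handed in: The gripper's fingers hold the tension arm (over 1.5 N) wound to within 0.08 rad of its stop at 1.30 rad, the carriage is within 5 mm of the near end stop and the clamp knob is turned beyond 1.15 rad (value of joint tension_arm above 1.22 rad and contact force between the fingers and tension_arm above 1.5 N and value of joint carriage below 0.005 m and value of joint clamp_knob above 1.15 rad); the arm keeps its last pose, push and grip.
It fails at once if the forceps are moved by more than 25 mm (distance of forceps from where it was at the start of the episode above 0.025 m).
It fails at once if the cuvette rack is moved by more than 25 mm (distance of cuvette_rack from where it was at the start of the episode above 0.025 m).
It fails at once if the tape roll is moved by more than 25 mm (distance of tape_roll from where it was at the start of the episode above 0.025 m).
It fails at once if the marker is moved by more than 25 mm (distance of marker from where it was at the start of the episode above 0.025 m).
It also fails if it takes over 51 s, if anything falls off the work surface, if the arm or the gripper's body presses on something with over 40 N, if the wrist force passes 120 N, or if a joint passes its speed limit or range.

### The arm

A 6-joint arm with a two-finger parallel gripper is mounted at the origin on a cart in front of the work surface, level with it; the furniture and walls round the work are solid. World frame = base frame: x ahead of the robot, y to its left, z up, the work surface at z = 0. Lengths are in m, angles in rad, forces in N, time in s.
With the tool pointing down it reaches from about 0.425 to 0.95 m from the base axis. Payload 3.5 kg.
Tool frame: the origin (TCP) lies between the finger pads; the fingertips stand 22 mm ahead of it and the grasp point (between the pads) lies 3 mm ahead of it (ctrl.nose_length is the z of the fingertips in the tool frame, in m); z points along the fingers, y is the line along which they close (so a half turn about z gives the same grasp; the last joint's range is limited). The gripper opens to 85 mm and grips with 20 to 120 N. Pads are 22 mm wide; open, the fingers measure 114 mm over their backs; the gripper's body (76 mm by 85 mm) begins 54 mm behind the grasp point. The pads swing forward as they close: fully open they stand 13 mm farther back than shut.
Start: joints at [-1.255, 0.286, 1.577, -0, 1.279, -0.15], TCP at [0.303, -0.603, 0.253] pointing down, gripper open.
Joint ranges: [-2.77, 2.77], [-0.9, 2.22], [0.21, 2.48], [-1.53, 4.67], [0.24, 2.81], [-2.84, 2.84]. Speed limits (rad/s): [2.79, 2.79, 3.14, 3.14, 3.14, 3.14].

### API

Orientations are given as a unit quaternion [x, y, z, w].
In Python, from plant import ctrl gives the robot as it stands. The module is installed in compiled form; this text tells all that it offers.
- The arm moves only by the tool send_rows, never from a script. Its argument "rows" is text: rows parted by semicolons, each of 7 numbers parted by spaces: the turn, a rotation vector about the tool's x, y, z in parts of the range, where 1.0 means pi/2 rad, then the shift along the tool's x, y, z in fractions of the full range, 1 being 500 mm, then the opening, from -1 (shut) to 1 (fully open). A call has 1 to 8 rows; each row is the pose to reach, as a shift and turn from the pose commanded when the call began, along the tool's axes at that moment; what a row does not reach only later rows make up. A row lasts 1/8 s, in which the tool goes at most 62.5 mm and 10.7 degrees, less where a joint would pass 70% of its speed; a pose out of reach is approached as far as the arm can. Shift and turn numbers lie between -1 and 1, and a call with a number outside is refused. A call with a gripper value outside its range is refused whole. The fingers move at their own pace and stop on an object; "grip_force" is the grip in N (left out, the last holds). Time passes only in rows, so rows that repeat a pose let the fingers close. It gives the time, the measured TCP pose, the force, the opening and the grip force at its end, in the units of the state.
- ctrl.get_state(): the state, without advancing time (a new reading comes with each control period).
- ctrl.read_camera(name): name is "scene" or "top" or "wrist"; returns a dict with "color" (480x640x3 uint8, red, green, blue), "fx", "fy", "cx", "cy" (pixels), "extrinsics" (4x4, takes a point from world to camera coordinates). Camera axes: x right, y down, z forward; pixel columns grow to the right and rows downward; lengths in m; the calibration is good to about 2 mm. A picture is of the moment at which its call begins. There is no depth.
- ctrl.sign_off(): hands the job in; it is judged then, once.
Trained networks look in a picture, given as the dict that the camera call returned (one of the last four; its "shot" number tells which), for a name from the list of things; names that differ only in an ending like _2 or _b are one class to them, and where a whole thing is asked for, a point or a joint stands for the part that bears it (a point fixed in the world has none). Each returns a list of dicts, best first, with "p" (0 to 1); they miss things now and then, are a little off and sometimes report something else, mostly with a low value. They report only what shows in the picture. A call takes as long as a camera call.
- ctrl.look_for(picture, target): "position" ([x, y, z] in m, in the coordinates of the camera as it stood for that picture, good to about 4 mm: the middle of the surface that is visible of it).
The state is a dict: "time": time; "qpos": joint angles; "dq": joint speeds; "joint_efforts": joint torques, N m; "eef_pos": TCP position; "tcp_rot": TCP orientation; "contact_force": force on the tool from outside, world axes, zero at the start; "wrist_torque": the same for the moment, N m; "opening": opening from 0.0 (shut) to 1.0 (fully open); "finger_force": force on a finger pad.
Only numpy, scipy, OpenCV 4.12 (cv2) and the standard library are available. Lean on these libraries where they do the work, as an engineer would, in place of code of your own. Each camera call takes 0.05 s, during which the arm holds its last target. There are 200 camera calls.

## Working session

There is one attempt and no reset: what is moved stays moved. The work goes in short steps, Python scripts to look and compute and a tool call to move; the robot and the scene stay as the last step left them, time stands still between calls to the robot, and variables do not carry over. Pictures are saved under pics/ and viewed, at most 10 in all, crops included, and the job is handed in when it is done.

Besides the shell and the picture viewer there is one more tool, called by a JSON object that holds its "op" and its "data". send_rows: Moves the arm, as the interface text tells. Its arguments: {"type":"object","properties":{"rows":{"type":"string"},"grip_force":{"type":"number"}},"required":["rows"]}

```bash
mkdir -p pics
cat > h.py <<'E'
import numpy as np, cv2
from plant import ctrl
from scipy.spatial.transform import Rotation as R
def shot(n,save=None):
    p=ctrl.read_camera(n)
    if save: cv2.imwrite('pics/'+save,p['color'][:,:,::-1])
    return p
def w(p,pos):
    E=np.array(p['extrinsics']); return E[:3,:3].T@(np.array(pos)-E[:3,3])
def pix(p,X):
    E=np.array(p['extrinsics']); c=E[:3,:3]@np.array(X)+E[:3,3]
    return np.array([p['fx']*c[0]/c[2]+p['cx'],p['fy']*c[1]/c[2]+p['cy']])
def atz(p,uv,z):
    E=np.array(p['extrinsics']); o=-E[:3,:3].T@E[:3,3]
    d=E[:3,:3].T@np.array([(uv[0]-p['cx'])/p['fx'],(uv[1]-p['cy'])/p['fy'],1]); return o+d*(z-o[2])/d[2]
def find(p,names,k=2):
    for n in names:
        for d in ctrl.look_for(p,n)[:k]:
            X=w(p,d['position']); print(n,round(d['p'],2),X.round(4),pix(p,X).round())
E
python3 - <<'E'
from h import *
for n in ('top','scene'):
    p=shot(n,n+'0.png'); print(n)
    find(p,['rewinder','carriage','clamp_knob','knob_grip','pivot_axis','roller_mid','forceps','cuvette_rack','tape_roll','marker','monitor'],1)
s=ctrl.get_state(); print(s['time'],s['tcp_rot'],s['eef_pos'])
E
```

```text
top
rewinder 0.66 [0.535  0.2368 0.0213] [252. 231.]
carriage 0.96 [0.4833 0.2211 0.0634] [258. 256.]
clamp_knob 0.45 [0.4578 0.2198 0.1004] [256. 269.]
knob_grip 0.52 [0.459  0.2233 0.1006] [254. 269.]
pivot_axis 0.86 [0.491  0.246  0.0683] [244. 252.]
roller_mid 0.7 [0.4582 0.2234 0.0968] [255. 269.]
forceps 0.63 [0.4281 0.1124 0.0091] [316. 284.]
cuvette_rack 0.88 [ 0.5047 -0.0659  0.0289] [406. 243.]
tape_roll 0.74 [0.4794 0.3915 0.0226] [173. 261.]
marker 0.81 [ 0.3727 -0.1767  0.0102] [462. 309.]
scene
rewinder 0.56 [0.6271 0.152  0.0215] [315. 233.]
clamp_knob 0.38 [ 0.5027 -0.0703  0.0232] [385. 273.]
forceps 0.64 [0.4244 0.1025 0.0038] [300. 282.]
cuvette_rack 0.98 [ 0.5002 -0.0705  0.0213] [385. 275.]
tape_roll 0.76 [0.4835 0.4064 0.017 ] [197. 241.]
marker 0.63 [ 0.3626 -0.1745  0.0055] [415. 325.]
1.2 [9.72999875e-01 2.30805641e-01 1.46420142e-05 3.12748136e-06] [ 0.30319472 -0.6030629   0.25333692]
```

Run:
```python
import cv2
a=cv2.imread('pics/top0.png')[150:330,140:380]; cv2.imwrite('pics/top0c.png',cv2.resize(a,None,fx=3.3,fy=3.3,interpolation=2))
a=cv2.imread('pics/scene0.png'); cv2.imwrite('pics/s0c.png',a)
```

```text
(no output)
```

View pics/top0c.png

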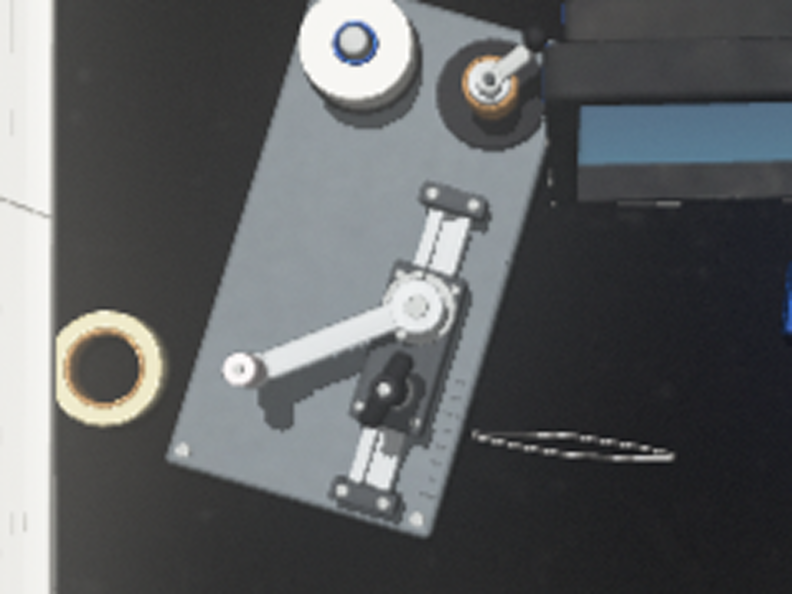

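View pics/s0c.png

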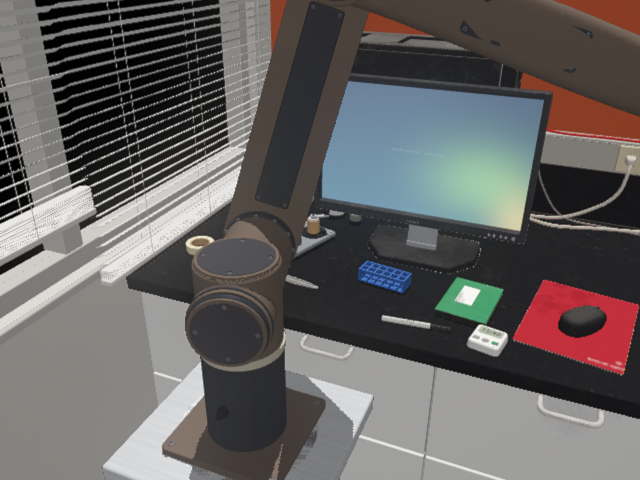

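Run:
```python
from h import *
p=shot('top')
f=lambda u,v,z:atz(p,(140+(u+.5)/3.3-.5,150+(v+.5)/3.3-.5),z)
K=f(385,389,.0995);Wa=f(402,357,.09);Wb=f(368,422,.09);P=f(417,306,.07);Ro=f(240,369,.1055)
print('knob',K,'wing',Wa,Wb,'piv',P,'roller',Ro)
c=[f(167,460,.018),f(430,537,.018),f(548,130,.018)];print(c)
ex=c[2]-c[1];ey=c[0]-c[1];print(np.degrees(np.arctan2(ex[1],ex[0])),np.degrees(np.arctan2(-ey[0],ey[1])),np.linalg.norm(ey))
for n,u,v in(('stopN',365,496),('stopF',455,203)):print(n,f(u,v,.042))
r=Ro-P;print(np.linalg.norm(r[:2]),np.degrees(np.arctan2(r[1],r[0])))
d=Wa-Wb;print('wing deg',np.degrees(np.arctan2(d[1],d[0])))
```

```text
knob [0.46100703 0.21997916 0.0995    ] wing [0.47874817 0.21135364 0.09      ] [0.4431034  0.23059776 0.09      ] piv [0.50832973 0.20440827 0.07      ] roller [0.47343062 0.2983077  0.1055    ]
[array([0.42295891, 0.3584906 , 0.018     ]), array([0.37420664, 0.20292261, 0.018     ]), array([0.61703095, 0.12834195, 0.018     ])]
-17.073729037867007 -17.400071950198335 0.163028171888922
stopN [0.4002616  0.23835166 0.042     ]
stopF [0.57052979 0.18373634 0.042     ]
0.10017509831396373 110.38833130861487
wing deg -28.36399361764754
```

Units first: shifts go in shares of 500 mm and turns go in shares of pi/2 rad. So -392 mm / 500 = -0.784, 339 mm / 500 = 0.678, -60 degrees / 90 = -0.6667.

{"op": "send_rows", "data": {"rows": "0 0 -0.6667 0.678 -0.784 0 1;0 0 -0.6667 0.678 -0.784 0 1;0 0 -0.6667 0.678 -0.784 0 1;0 0 -0.6667 0.678 -0.784 0 1;0 0 -0.6667 0.678 -0.784 0 1;0 0 -0.6667 0.678 -0.784 0 1;0 0 -0.6667 0.678 -0.784 0 1;0 0 -0.6667 0.678 -0.784 0 1"}}

```text
time: 2.25
eef_pos: [0.4257, -0.1164, 0.2538]
tcp_rot: [0.727, 0.686, 0.0, 0.001]
contact_force: [1.4, -0.3, 0.3]
opening: 0.998
finger_force: 0.0
```

```bash
cat >> h.py <<'E'
def plan(xyz,yaw):
    s=ctrl.get_state(); q=R.from_quat(s['tcp_rot']); 
    T=R.from_euler('ZYX',[yaw,0,180],degrees=True)
    d=q.inv().apply(np.array(xyz)-s['eef_pos']); r=(q.inv()*T).as_rotvec(degrees=True)
    print('t',s['time'],'pos',np.round(s['eef_pos'],4),'F',np.round(s['contact_force'],1),'op',s['opening'],'ff',s['finger_force'])
    print('row',r.round(2),(d*1000).round(1), 'yaw now',np.degrees(np.arctan2(*q.as_matrix()[1::-1,0])).round(1),'q',np.round(s['qpos'],2))
E
python3 -c "
from h import *
plan([.461,.22,.24],151.6)"
```

```text
t 2.25 pos [ 0.4257 -0.1164  0.2538] F [ 1.4 -0.3  0.3] op 0.9981538361455919 ff 0.0
row [ 6.000e-02  8.000e-02 -6.494e+01] [337.9  15.6  13.7] yaw now 86.7 q [-0.5  -0.26  2.12  0.    1.27 -0.44]
```

Scaled: 321 mm / 500 = 0.642, 14 mm / 500 = 0.028, -65 degrees / 90 = -0.7222.

{"op": "send_rows", "data": {"rows": "0 0 -0.7222 0.642 0.026 0.028 1;0 0 -0.7222 0.642 0.026 0.028 1;0 0 -0.7222 0.642 0.026 0.028 1;0 0 -0.7222 0.642 0.026 0.028 1;0 0 -0.7222 0.642 0.026 0.028 1;0 0 -0.7222 0.642 0.026 0.028 1;0 0 -0.7222 0.642 0.026 0.028 0.6;0 0 -0.7222 0.642 0.026 0.028 0.2"}}

```text
time: 3.25
eef_pos: [0.4571, 0.2008, 0.2394]
tcp_rot: [0.246, 0.969, -0.0, 0.0]
contact_force: [0.2, 0.7, 0.1]
opening: 0.609
finger_force: 0.0
```

Run:
```python
from h import *
p=shot('wrist','w1.png')
plan([.461,.22,.24],151.6)
find(p,['carriage','clamp_knob','knob_grip','pivot_axis','roller_mid'],2)
for n,X in dict(knob=[.461,.22,.0995],wa=[.4787,.2114,.09],wb=[.4431,.2306,.09],roller=[.4734,.2983,.1055],piv=[.5083,.2044,.07]).items(): print(n,pix(p,X).round())
```

```text
t 3.3 pos [0.4571 0.2006 0.2394] F [ 0.1 -0.2  0.5] op 0.600784817623609 ff 0.0
row [-0.    0.01 -0.11] [ 5.9 18.9 -0.6] yaw now 151.5 q [ 0.21 -0.1   2.01 -0.    1.22 -0.86]
carriage 0.61 [0.4791 0.2234 0.0658] [362. 229.]
clamp_knob 0.96 [0.4589 0.217  0.0997] [345. 221.]
clamp_knob 0.68 [0.4798 0.224  0.0663] [364. 230.]
knob_grip 0.92 [0.4598 0.2185 0.1016] [348. 222.]
pivot_axis 0.69 [0.489  0.2567 0.0678] [409. 220.]
roller_mid 0.95 [0.4863 0.2566 0.0649] [407. 217.]
knob [350. 222.]
wa [350. 246.]
wb [351. 188.]
roller [471. 183.]
piv [358. 274.]
```

View pics/w1.png

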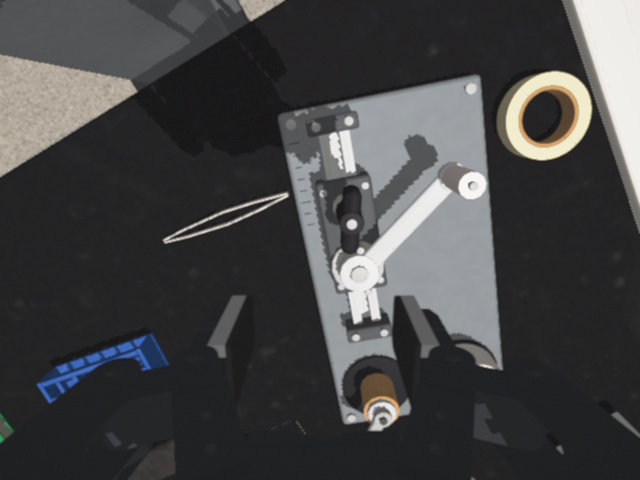

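{"op": "send_rows", "data": {"rows": "0 0 0 0 0 0 0.2;0 0 0 0 0 0 0.2"}}

```text
time: 3.8
eef_pos: [0.4571, 0.2013, 0.2394]
tcp_rot: [0.245, 0.97, 0.0, 0.0]
contact_force: [-0.3, 0.1, 0.2]
opening: 0.594
finger_force: 0.0
```

```bash
python3 -c "
from h import *
plan([.4605,.2198,.093],151.6)"
```

```text
t 3.8 pos [0.4571 0.2013 0.2394] F [-0.3  0.1  0.2] op 0.5944725814567976 ff 0.0
row [0.   0.   0.07] [  5.8  17.9 146.4] yaw now 151.7 q [ 0.21 -0.09  2.01 -0.    1.22 -0.86]
```

Scaled: 146 mm / 500 = 0.292, 130 mm / 500 = 0.26.

{"op": "send_rows", "data": {"rows": "0 0 0 0.012 0.036 0.04 0.2;0 0 0 0.012 0.036 0.12 0.2;0 0 0 0.012 0.036 0.2 0.2;0 0 0 0.012 0.036 0.26 0.2;0 0 0 0.012 0.036 0.292 0.2;0 0 0 0.012 0.036 0.292 -0.4;0 0 0 0.012 0.036 0.292 -1;0 0 0 0.012 0.036 0.292 -1", "grip_force": 40}}

```text
time: 4.8
eef_pos: [0.4612, 0.2201, 0.0948]
tcp_rot: [0.244, 0.97, 0.0, 0.001]
contact_force: [-0.3, -2.0, 1.2]
opening: 0.172
finger_force: 38.9
```

{"op": "send_rows", "data": {"rows": "0 0 0 0 0 0 -1;0 0 0 0 0 0 -1"}}

```text
time: 5.05
eef_pos: [0.4612, 0.2202, 0.0947]
tcp_rot: [0.244, 0.97, 0.0, 0.001]
contact_force: [-1.2, -1.9, 5.6]
opening: 0.17
finger_force: 39.6
```

Run:
```python
from h import *
p=shot('wrist','w2.png')
plan([.429-.003*.955,.230+.003*.297,.093],151.6)
```

```text
t 5.1 pos [0.4612 0.2202 0.0947] F [-1.8 -2.5  5.7] op 0.16883764519983985 ff 39.60991112922784
row [0.06 0.1  0.1 ] [36.  -7.2  1.6] yaw now 151.7 q [ 0.25  0.12  2.09 -0.    0.93 -0.83]
```

View pics/w2.png

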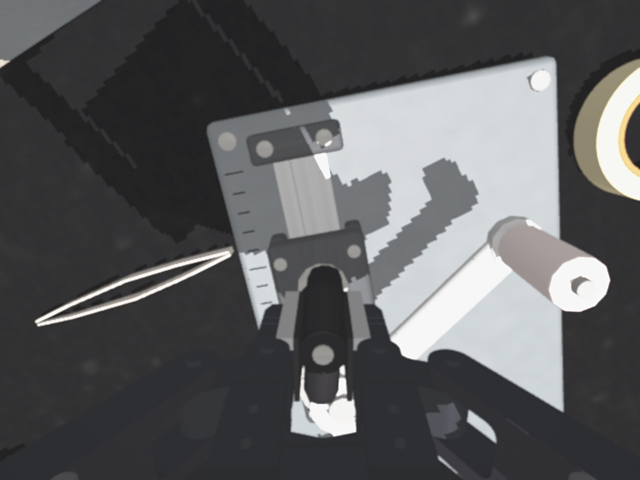

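The knob wing (middle at 322,355) is held between both pads. Now sliding toward the near stop (295,140).

Scaled: 31 mm / 500 = 0.062, 24 mm / 500 = 0.048.

{"op": "send_rows", "data": {"rows": "0 0 0 0.016 -0.003 0 -1;0 0 0 0.032 -0.006 0 -1;0 0 0 0.048 -0.01 0 -1;0 0 0 0.062 -0.012 0 -1;0 0 0 0.062 -0.012 0 -1"}}

```text
time: 5.72
eef_pos: [0.4302, 0.23, 0.0947]
tcp_rot: [0.244, 0.97, 0.0, 0.0]
contact_force: [-0.8, -2.7, 9.0]
opening: 0.169
finger_force: 40.2
```

Run:
```python
from h import *
p=shot('wrist','w3.png')
plan([.429-.003*.955,.230+.003*.297,.093],151.6)
```

```text
t 5.775 pos [0.4303 0.23   0.0947] F [-1.2 -2.7  7.5] op 0.1722451739037064 ff 40.19739378156373
row [0.05 0.04 0.11] [ 4.1 -1.2  1.7] yaw now 151.7 q [ 0.28  0.07  2.14  0.    0.93 -0.79]
```

View pics/w3.png

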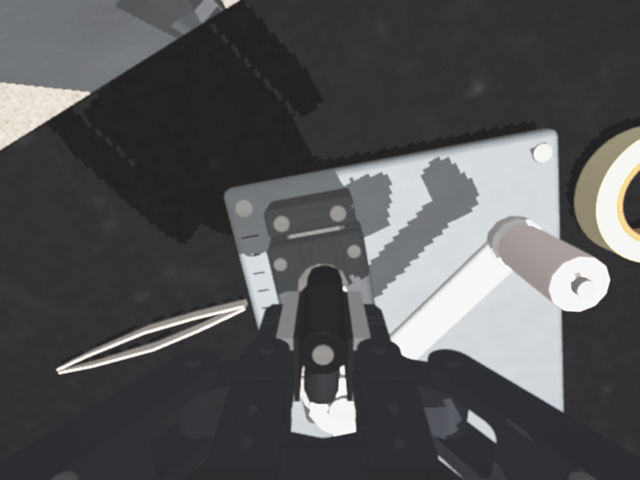

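Scaled: 4 mm / 500 = 0.008, 2 mm / 500 = 0.004.

{"op": "send_rows", "data": {"rows": "0 0 0 0.004 -0.0008 0 -1;0 0 0 0.008 -0.0016 0 -1;0 0 0 0.008 -0.0016 0 -1"}}

```text
time: 6.15
eef_pos: [0.4275, 0.2309, 0.0947]
tcp_rot: [0.244, 0.97, 0.001, 0.002]
contact_force: [0.5, -3.2, 5.3]
opening: 0.167
finger_force: 39.9
```

Scaled: 4 mm / 500 = 0.008, 2 mm / 500 = 0.004.

{"op": "send_rows", "data": {"rows": "0 0 0 0.004 -0.0008 0 -1;0 0 0 0.008 -0.0016 0 -1;0 0 0 0.008 -0.0016 0 -1;0 0 0 0.008 -0.0016 0 -1"}}

```text
time: 6.65
eef_pos: [0.4269, 0.231, 0.0948]
tcp_rot: [0.244, 0.97, 0.001, 0.007]
contact_force: [10.3, -7.1, -1.5]
opening: 0.172
finger_force: 39.0
```

Scaled: 53 degrees / 90 = 0.5889.

{"op": "send_rows", "data": {"rows": "0 0 0 0 0 0 -1;0 0 0.1 0 0 0 -1;0 0 0.2 0 0 0 -1;0 0 0.3 0 0 0 -1;0 0 0.4 0 0 0 -1;0 0 0.5 0 0 0 -1;0 0 0.5889 0 0 0 -1;0 0 0.5889 0 0 0 -1", "grip_force": 70}}

```text
time: 7.65
eef_pos: [0.4272, 0.2311, 0.0951]
tcp_rot: [0.651, 0.759, 0.004, 0.006]
contact_force: [11.3, -6.8, -1.6]
opening: 0.149
finger_force: 68.2
```

```bash
python3 -c "
from h import *
plan([.427,.231,.0948],81)
print(ctrl.get_state()['wrist_torque'])"
```

```text
t 7.65 pos [0.4272 0.2311 0.0951] F [11.3 -6.8 -1.6] op 0.14872813979187435 ff 68.24575821461622
row [ 0.8   0.08 17.77] [-0.1 -0.2  0.3] yaw now 98.8 q [ 0.29  0.06  2.15 -0.01  0.91  0.14]
[-1.2542939  -1.84976909  0.05788717]
```

Scaled: 24 degrees / 90 = 0.2667.

{"op": "send_rows", "data": {"rows": "0 0 0.0889 0 0 0 -1;0 0 0.1667 0 0 0 -1;0 0 0.2222 0 0 0 -1;0 0 0.2667 0 0 0 -1;0 0 0.2667 0 0 0 -1;0 0 0.2667 0 0 0 -1"}}

```text
time: 8.4
eef_pos: [0.4275, 0.2319, 0.0953]
tcp_rot: [0.794, 0.608, 0.006, 0.004]
contact_force: [11.9, -4.5, -1.7]
opening: 0.15
finger_force: 76.4
```

```bash
python3 -c "
from h import *
p=shot('wrist','w4.png')
plan([.427,.231,.0948],81)
print(ctrl.get_state()['wrist_torque'])"
```

```text
t 8.45 pos [0.4274 0.2319 0.0953] F [12.5 -4.5 -1.2] op 0.15112428445420406 ff 76.39893682004185
row [ 0.82 -0.21 -6.17] [-1.  -0.2  0.5] yaw now 74.8 q [ 0.29  0.06  2.15 -0.    0.91  0.56]
[-0.62404432 -1.69011454  0.36994842]
```

View pics/w4.png

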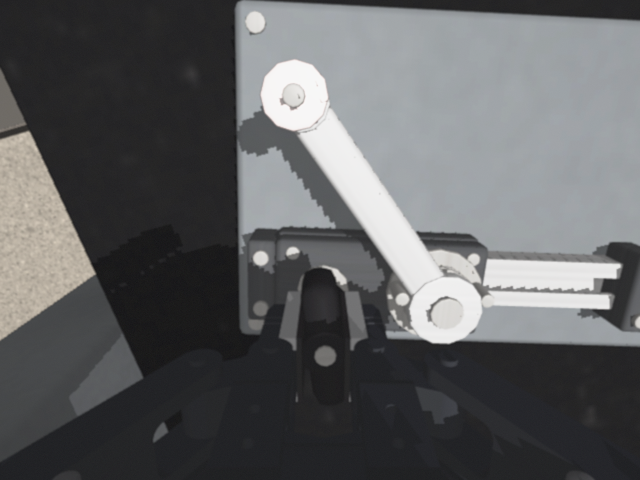

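Scaled: -100 mm / 500 = -0.2, -70 mm / 500 = -0.14.

{"op": "send_rows", "data": {"rows": "0 0 0 0 0.006 0 -1;0 0 0 0 0.008 0 -0.2;0 0 0 0 0.008 0 0.2;0 0 0 0 0.008 0 0.2;0 0 0 0 0.008 -0.06 0.2;0 0 0 0 0.008 -0.14 0.2;0 0 0 0 0.008 -0.2 0.2;0 0 0 0 0.008 -0.2 0.2"}}

```text
time: 9.45
eef_pos: [0.4275, 0.2315, 0.1958]
tcp_rot: [0.795, 0.607, 0.003, 0.001]
contact_force: [-0.0, -0.2, -1.3]
opening: 0.596
finger_force: 0.0
```

Run:
```python
from h import *
p=shot('top','t5.png')
a=p['color'][200:300,180:300,::-1]; cv2.imwrite('pics/t5c.png',cv2.resize(a,None,fx=5,fy=5,interpolation=2))
p=shot('wrist','w5.png')
find(p,['roller_mid','knob_grip'],2)
e=np.radians(-17.3);P=np.array([.4762,.2144])
for a in (2.234,): r=P+.1*np.array([np.cos(a+e),np.sin(a+e)])
print('roller pred',r,pix(p,[*r,.1055]),'knob',pix(p,[.4289,.23,.0995]))
plan([*r,.19],110.7)
```

```text
roller_mid 0.61 [0.4536 0.2591 0.0638] [352. 183.]
knob_grip 0.62 [0.4295 0.2347 0.0999] [325. 247.]
roller pred [0.44085452 0.30794516] [308.21483339 106.90023758] knob [326.18463879 254.27492906]
t 9.65 pos [0.425  0.2306 0.1913] F [-0.6 -0.2 -0.4] op 0.6040102660563839 ff 0.0
row [ -0.21   0.05 -36.01] [78.8 -5.1  1.2] yaw now 74.7 q [ 0.29 -0.08  2.09  0.    1.13  0.55]
```

View pics/w5.png

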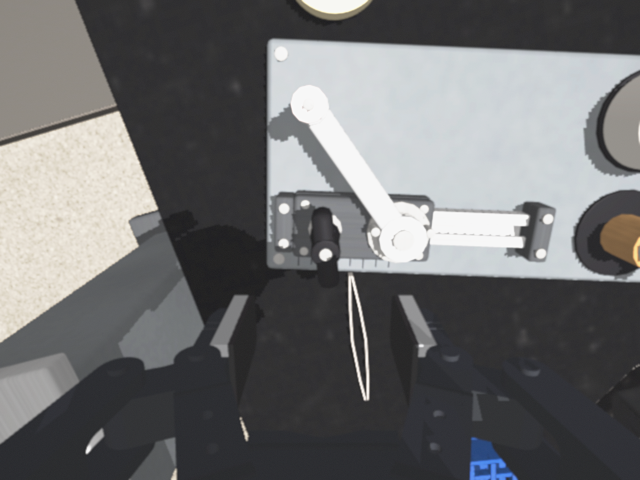

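Scaled: 97 mm / 500 = 0.194, 85 mm / 500 = 0.17, -36 degrees / 90 = -0.4.

{"op": "send_rows", "data": {"rows": "0 0 -0.1111 0.06 -0.002 0 0.2;0 0 -0.2222 0.12 -0.006 0 0.2;0 0 -0.3333 0.162 -0.008 0 0.2;0 0 -0.4 0.162 -0.008 0 0.2;0 0 -0.4 0.162 -0.008 0.06 0.2;0 0 -0.4 0.162 -0.008 0.12 0.2;0 0 -0.4 0.162 -0.008 0.17 0.2;0 0 -0.4 0.162 -0.008 0.194 0.2", "grip_force": 30}}

```text
time: 10.65
eef_pos: [0.4418, 0.3092, 0.093]
tcp_rot: [0.569, 0.823, -0.003, -0.002]
contact_force: [0.1, 0.2, 0.5]
opening: 0.596
finger_force: 0.0
```

{"op": "send_rows", "data": {"rows": "0 0 0 0 0 0 0;0 0 0 0 0 0 -0.4;0 0 0 0 0 0 -1;0 0 0 0 0 0 -1;0 0 0 0 0 0 -1;0 0 0 0 0 0 -1"}}

```text
time: 11.4
eef_pos: [0.4442, 0.3103, 0.0973]
tcp_rot: [0.569, 0.823, 0.001, 0.0]
contact_force: [-2.5, -0.8, 5.8]
opening: 0.2
finger_force: 30.5
```

Run:
```python
from h import *
p=shot('wrist','w6.png')
plan([.4425,.3095,.093],110.7)
```

```text
t 11.45 pos [0.4442 0.3104 0.0973] F [-2.6 -0.6  6.4] op 0.20073944430348203 ff 30.533224940299988
row [ 0.07 -0.01 -0.01] [-0.2 -1.9  4.3] yaw now 110.7 q [0.42 0.18 2.01 0.   0.94 0.06]
```

View pics/w6.png

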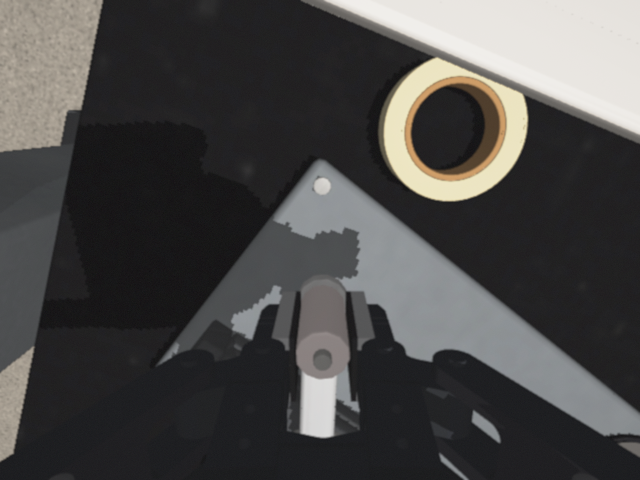

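Scaled: 87.5 mm / 500 = 0.175, 79.7 mm / 500 = 0.1594, 63 degrees / 90 = 0.7.

{"op": "send_rows", "data": {"rows": "0 0 0.1 -0.0034 0.0312 0 -1;0 0 0.2 -0.0116 0.0616 0 -1;0 0 0.3 -0.0244 0.0902 0 -1;0 0 0.4 -0.0414 0.1164 0 -1;0 0 0.5 -0.0626 0.1398 0 -1;0 0 0.6 -0.087 0.1594 0 -1;0 0 0.7 -0.1142 0.175 0 -1;0 0 0.7 -0.1142 0.175 0 -1", "grip_force": 40}}

```text
time: 12.45
eef_pos: [0.5451, 0.2875, 0.0968]
tcp_rot: [0.915, 0.403, -0.002, -0.001]
contact_force: [-7.2, 0.0, 7.5]
opening: 0.202
finger_force: 39.3
```

Run:
```python
from h import *
a=np.radians(36.2-2)
plan([.477+.1*np.cos(a),.2155+.1*np.sin(a),.097],36)
d=ctrl.get_state()['eef_pos'][:2]-np.array([.477,.2155]);print(np.hypot(*d),np.degrees(np.arctan2(d[1],d[0])))
```

```text
t 12.45 pos [0.5451 0.2875 0.0968] F [-7.2  0.   7.5] op 0.20150068675790114 ff 39.25456881523132
row [-0.17  0.14 11.55] [-1.8 21.4 -0.3] yaw now 47.5 q [0.32 0.33 1.83 0.   0.99 1.06]
0.09911828083051823 46.56752813558766
```

Scaled: 16 mm / 500 = 0.032, -1.5 mm / 500 = -0.003, 10 degrees / 90 = 0.1111.

{"op": "send_rows", "data": {"rows": "0 0 0.0444 -0.0004 0.012 0 -1;0 0 0.0778 -0.0016 0.024 0 -1;0 0 0.1111 -0.003 0.032 0 -1;0 0 0.1111 -0.003 0.032 0 -1;0 0 0.1111 -0.003 0.032 0 -1"}}

```text
time: 13.08
eef_pos: [0.5549, 0.2766, 0.0967]
tcp_rot: [0.946, 0.323, -0.002, -0.001]
contact_force: [-8.1, 2.0, 7.5]
opening: 0.198
finger_force: 39.2
```

Run:
```python
from h import *
plan([.5577,.2746,.097],36)
d=ctrl.get_state()['eef_pos'][:2]-np.array([.477,.2155]);print(np.hypot(*d),np.degrees(np.arctan2(d[1],d[0])))
```

```text
t 13.075 pos [0.5549 0.2766 0.0967] F [-8.1  2.   7.5] op 0.19799260047765646 ff 39.22693312168121
row [-0.22  0.18  1.66] [ 1.   3.3 -0.3] yaw now 37.7 q [0.3  0.34 1.82 0.   0.99 1.21]
0.09900073013950854 38.11804312167039
```

Scaled: 4 mm / 500 = 0.008, 2 mm / 500 = 0.004, 2 degrees / 90 = 0.0222.

{"op": "send_rows", "data": {"rows": "0 0 0.0111 0 0.004 0 -1;0 0 0.0222 0 0.008 0 -1;0 0 0.0222 0 0.008 0 -1;0 0 0.0222 0 0.008 0 -1"}}

```text
time: 13.58
eef_pos: [0.557, 0.2738, 0.0967]
tcp_rot: [0.952, 0.306, -0.002, -0.002]
contact_force: [-7.5, 2.0, 7.2]
opening: 0.2
finger_force: 39.3
```

Run:
```python
from h import *
plan([.5577,.2746,.097],36)
d=ctrl.get_state()['eef_pos'][:2]-np.array([.477,.2155]);print(np.hypot(*d),np.degrees(np.arctan2(d[1],d[0])))
p=shot('top','t7.png')
a=p['color'][195:295,190:310,::-1]; cv2.imwrite('pics/t7c.png',cv2.resize(a,None,fx=5,fy=5,interpolation=2))
```

```text
t 13.575 pos [0.557  0.2738 0.0967] F [-7.5  2.   7.2] op 0.19981562661561314 ff 39.312753081321716
row [-0.26  0.2  -0.33] [ 1.  -0.3 -0.3] yaw now 35.7 q [0.29 0.34 1.82 0.   0.99 1.24]
0.09898737367604855 36.07181217787443
```

Scaled: 4 mm / 500 = 0.008, 2 mm / 500 = 0.004, 2 degrees / 90 = 0.0222.

{"op": "send_rows", "data": {"rows": "0 0 0.0111 0 0.004 0 -1;0 0 0.0222 -0.0004 0.008 0 -1;0 0 0.0222 -0.0004 0.008 0 -1;0 0 0.0222 -0.0004 0.008 0 -1"}}

```text
time: 14.12
eef_pos: [0.5575, 0.273, 0.0966]
tcp_rot: [0.957, 0.289, -0.003, -0.004]
contact_force: [-12.0, 9.8, 7.9]
opening: 0.198
finger_force: 39.6
```

Run:
```python
from h import *
plan([.5577,.2746,.097],36)
d=ctrl.get_state()['eef_pos'][:2]-np.array([.477,.2155]);print(np.hypot(*d),np.degrees(np.arctan2(d[1],d[0])))
p=shot('top','t7.png')
a=p['color'][195:295,190:310,::-1]; cv2.imwrite('pics/t7c.png',cv2.resize(a,None,fx=5,fy=5,interpolation=2))
```

```text
t 14.125 pos [0.5575 0.273  0.0966] F [-12.    9.8   7.9] op 0.19760895702377773 ff 39.64470863342285
row [-0.59  0.21 -2.38] [ 1.1 -1.2 -0.4] yaw now 33.6 q [0.29 0.34 1.82 0.01 0.99 1.27]
0.09889364280049338 35.529203351626634
```

View pics/t7c.png

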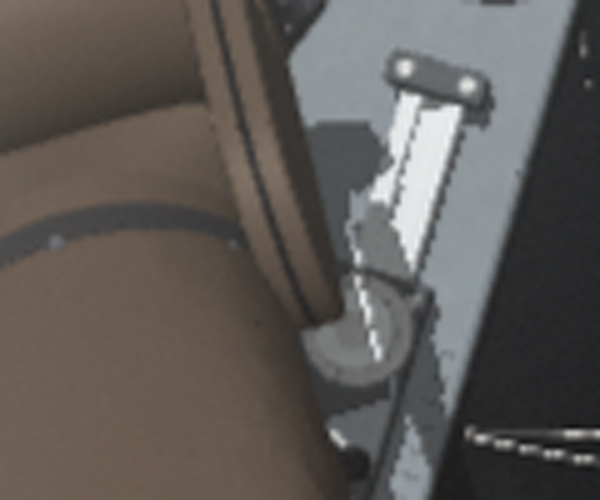

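Scaled: -1.5 mm / 500 = -0.003.

{"op": "send_rows", "data": {"rows": "0 0 0 0 -0.003 0 -1;0 0 0 0 -0.003 0 -1;0 0 0 0 -0.003 0 -1"}}

```text
time: 14.55
eef_pos: [0.5573, 0.2733, 0.0966]
tcp_rot: [0.957, 0.289, -0.003, -0.003]
contact_force: [-10.8, 6.9, 9.1]
opening: 0.197
finger_force: 39.6
```

Run:
```python
from h import *
p=shot('top')
print(pix(p,[.477,.2155,.07]),'seen about',190+362/5,195+328/5)
plan([.5577,.2746,.097],36)
d=ctrl.get_state()['eef_pos'][:2]-np.array([.477,.2155]);print(np.hypot(*d),np.degrees(np.arctan2(d[1],d[0])))
```

```text
[260.29747191 259.17381317] seen about 262.4 260.6
t 14.6 pos [0.5573 0.2733 0.0966] F [-10.3   7.3   7.2] op 0.19577253934152092 ff 39.602097272872925
row [-0.47  0.2  -2.36] [ 1.1 -0.9 -0.4] yaw now 33.6 q [0.29 0.34 1.82 0.01 0.99 1.27]
0.09893742909138502 35.74384210733831
```

```bash
python3 -c "
from plant import ctrl
print(ctrl.sign_off())"
```

```text
the job is handed in; nothing more can be done
None
```

I slid the carriage home, turned the knob until it met its stop, and handed the job in with the gripper holding the tension arm against its stop; the verdict was not shown to me.

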